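Close the hobby bench parts box

ROBOT

A 7-joint arm with a two-finger parallel gripper is mounted at the origin on the work surface. World frame = base frame: x ahead of the robot, y to its left, z up, the work surface at z = 0. Lengths are in m, angles in rad, forces in N, time in s.
With the tool pointing down it reaches from about 0.35 to 0.9 m from the base axis. Payload 7.2 kg.
Tool frame: the origin (TCP) lies on the front face of the gripper's body, between the roots of the fingers; the fingertips stand 80 mm ahead of it and the grasp point (between the pads) lies 61 mm ahead of it; z points along the fingers, y is the direction in which the jaws open and shut (so a half turn about z gives the same grasp; the last joint's range is limited). The gripper opens to 88 mm and grips with 3 to 60 N. Pads are 20 mm wide; open, the fingers measure 115 mm over their backs; the gripper's body (75 mm by 178 mm) begins 61 mm behind the grasp point.
Start: joints at [1.191, 0.411, -0.013, 1.596, 0.006, 1.134, -0.082], TCP at [0.192, -0.595, 0.303] pointing down, gripper open.
Joint ranges: [-2.95, 2.95], [-0.29, 1.99], [-1.47, 1.44], [0.14, 2.54], [-1.03, 4.17], [0.13, 1.85], [-2.86, 2.86]. Speed limits (rad/s): [2.39, 2.39, 3.01, 3.01, 3.14, 3.14, 3.14].

INTERFACE

Orientations are given as a rotation vector (axis times angle).
In Python, from cell import env gives the robot as it stands. Calls block until the motion is done:
- env.move_to(position, orientation): joint-space move of the TCP to a pose.
- env.move_linear(position, attitude=None, feed=0.15, stop_force=None): straight line of the TCP; attitude=None keeps the orientation; feed is the mean speed in m/s. With stop_force (N) it stops when the force on the tool has changed by that much, and returns True; else False.
- env.move_joints(angles): joint-space move.
- env.set_gripper(opening, f_grip=None): finger opening in m; f_grip is the grip in N (None keeps the last); returns when the fingers have stopped.
- env.sleep(seconds).
- env.ik(position, orientation): joint angles nearest the present ones, or None.
- env.get_state(): the state.
- env.read_camera(name): name is "scene" or "top"; returns the picture (400x640x3 uint8, red, green, blue); there is no depth.
- env.calibration(name): a dict with "fx", "fy", "cx", "cy" (pixels), "k1" (the pictures are not rectified: a ray, as slopes to the right and down, at radius r is drawn at 1 + k1 r^2 times it, then the intrinsics apply), "rvec" (rotation vector, rad) and "tvec" (3), from world to camera coordinates, as OpenCV has them. Camera axes: x right, y down, z forward; pixel columns grow to the right and rows downward; lengths in m; the calibration is good to about 2 mm. A picture is of the moment at which its call begins. calibration takes no time and is no camera call.
A pose or a line that the arm cannot do raises env.IKError and nothing moves.
- env.hand_in(): hands the job in, once; it reports no verdict.
Trained networks look in the newest picture that a camera, given by its name, has taken for a name from the list of things; names that differ only in an ending like _2 or _b are one class to them, and where a whole thing is asked for, a point or a joint stands for the part that bears it (a point fixed in the world has none). Each returns a list of dicts, best first, with "p" (0 to 1); they miss things now and then, are a little off and sometimes report something else, mostly with a low value. They report only what shows in the picture. A call takes as long as a camera call. They do not tell look-alikes from the thing itself.
- env.spot_in(camera, target): "position" ([x, y, z] in m, in world coordinates, good to about 4 mm: the middle of the surface that is visible of it).
- env.silhouettes(camera, target): "region" (400x640 bool, what is visible of it).
The state is a dict: "t": time; "joint_positions": joint angles; "joint_velocities": joint speeds; "joint_efforts": joint torques, N m; "tool_pos": TCP position; "orientation": TCP orientation; "force": force on the tool from outside, world axes, zero at the start; "torque": the same for the moment, N m; "gripper_width": finger opening in m.
Only numpy, scipy, OpenCV 4.12 (cv2) and the standard library are available. Lean on these libraries where they do the work, as an engineer would, in place of code of your own. Each camera call takes 0.05 s, during which the arm holds its last target. There are 200 camera calls.

TASK

The sanding block stands on end in the grey parts box and sticks out over the red fill line: tip it over so that it lies down in the box below the line, with the roll of tape staying in there too. Then take the yellow lid by its handle and set it on the box, without dropping it, so that it sits level and fully home all round; leave the lid closed and the glue, the can and the screwdriver undisturbed.

Things in the scene. Friction and masses are not known exactly. Their poses are not given: they have to be found in the camera images.
- box: Open grey parts box, fixed to the bench, 190 (x) x 130 (y) x 65 mm high outside, walls and floor 5 mm thick (inside 180 x 120 x 60 mm). Origin under its centre on the bench; x along the long side, z up. A red fill line runs round the inside 55 mm above the bench; the lid will not seat unless the contents lie below it.
- box_rim (a point): Centre of the box's mouth, at rim height, 65 mm above the bench; axes as the box's.
- block_center (a point): Centre of the loose sanding block (wood, cork face): 28 (x) x 50 (y) x 108 mm (z), 110 g. It starts on end on the box floor, top 113 mm above the bench, 28 mm thickness along the box's x, some 62 mm from the box's middle along x (either end) and 29 mm to one side. Its half of the box is clear: pushed near its top, along the box, towards the far end, it tips and lies down there.
- tape_center (a point): Centre of a loose blue roll of tape lying flat on the box floor, 50 mm across, 20 mm high, in the other end and the other half of the width than the block. It is low enough to stay where it is.
- lid_grip (a point): Centre of the lid's black handle bar: 104 mm long along the lid's x, 14 mm wide (y), 16 mm high, on two 14 mm square posts 45 mm either side of its middle, with 26 mm free height under it. 38 mm above the underside of the lid's plate, 34 mm above its top face; at the start 52 mm above the bench.
- lid_under (a point): Centre of the underside of the lid's plate, the face that lies on the box's rim when the lid is home; 14 mm above the skirt's lower edge (so 14 mm above the bench at the start). Axes as the lid's.
- glue: Bystander: white glue bottle, 52 mm across, 130 mm high, standing on the bench; origin under its centre.
- can: Bystander: tin can, 66 mm across, 100 mm high, standing on the bench; origin under its centre.
- driver: Bystander: screwdriver, 180 mm long, lying on the bench; its x runs along it.
- lid: Loose yellow lid, 220 g: plate 202 (x) x 142 (y) x 4 mm, a 14 mm deep skirt that flares outwards to 216 x 156 mm and goes outside the box's walls (3 mm to spare each side when home, 8 mm at the skirt's lower edge, so it centres itself), a 140 x 80 mm pad reaching 8 mm down. Starts on the bench, handle up. Fits either way round. Origin: centre of the skirt's lower edge; z up, to the handle.
There are look-alikes about, which are no part of the job. Leave any black or pink look-alike of the part that bears block_center alone.

How it is judged:
By the outcome, as a careful person would: the job done as asked, in the order asked, and still so for the second after the job is handed in, with the robot touching nothing.
It also fails if it takes over 56 s, if anything falls off the work surface, if the arm or the gripper's body presses on something with over 40 N, if the wrist force passes 120 N, or if a joint passes its speed limit or range.

## Working session

There is one attempt and no reset: what is moved stays moved. The work goes in short steps, each a Python script; the robot and the scene stay as the last script left them, time stands still between calls to the robot, and variables do not carry over. Pictures are saved under pics/ and viewed, about 8 in all and at most 12, crops included, and the job is handed in when it is done.

```bash
mkdir -p pics; ls; python3 - <<'E'
from cell import env
import cv2
for n in("top","scene"):
    cv2.imwrite(f"pics/{n}0.png",env.read_camera(n)[...,::-1])
    c=env.calibration(n);print(n,c)
    for t in("box","box_rim","block_center","tape_center","lid_grip","lid_under","lid","glue","can","driver"):
        try: print(t,[(d["position"],round(d["p"],2)) for d in env.spot_in(n,t)])
        except Exception as e: print(t,repr(e))
print(env.get_state())
E
```

```text
pics
top {'fx': 419.9602294675685, 'fy': 419.9602294675685, 'cx': 320.35048463255254, 'cy': 199.6674888470491, 'k1': 0.009367508246217716, 'rvec': array([ 2.16274502, -2.15324759,  0.14991344]), 'tvec': array([-0.0132463 ,  0.56102121,  1.15354268])}
box [([0.5543, -0.1537, 0.008], 0.74)]
box_rim [([0.5504, -0.1568, 0.0006], 0.62)]
block_center [([0.4453, -0.2982, 0.1081], 0.89), ([0.5481, -0.2965, 0.1075], 0.87), ([0.4872, -0.1853, 0.1148], 0.49), ([0.3699, -0.1469, 0.1155], 0.49)]
tape_center [([0.6014, -0.1146, 0.0251], 0.73), ([0.56, 0.1809, 0.0171], 0.41)]
lid_grip [([0.5555, 0.1802, 0.0157], 0.85), ([0.519, -0.4599, 0.023], 0.48)]
lid_under [([0.5559, 0.1829, 0.0199], 0.57)]
lid [([0.5593, 0.181, 0.0187], 0.91), ([0.552, -0.1582, 0.0042], 0.71), ([0.5036, 0.4043, 0.0876], 0.44)]
glue [([0.5051, 0.4052, 0.0872], 0.81)]
can [([0.7538, 0.0404, 0.0962], 0.73)]
driver [([0.5179, -0.4632, 0.0219], 0.84)]
scene {'fx': 429.26747790584176, 'fy': 429.26747790584176, 'cx': 321.78948371860736, 'cy': 198.64627531064735, 'k1': -0.0683559307157051, 'rvec': array([ 2.36924256,  0.96366681, -0.
[... 570 characters left out ...]
{'t': 1.1, 'joint_positions': array([ 1.19081467,  0.41108887, -0.01267949,  1.59617916,  0.0056319 ,
        1.13430049, -0.08220154]), 'joint_velocities': array([ 0.00066346, -0.00028003,  0.00047791, -0.00050928,  0.00120821,
        0.00022811,  0.00016761]), 'joint_efforts': array([-2.24895166e-04, -5.87751281e+01,  6.40818570e-01, -2.91388053e+01,
       -5.37302694e-02,  1.03992378e-02,  7.57162320e-05]), 'tool_pos': array([ 0.19169656, -0.59488816,  0.3026691 ]), 'orientation': array([ 3.10343003e+00,  4.87757587e-01, -3.48279042e-05]), 'force': array([0.33313317, 0.47974275, 0.72013209]), 'torque': array([-0.01947602,  0.0019874 , -0.04613076]), 'gripper_width': 0.08758680385337987}
```

View pics/top0.png

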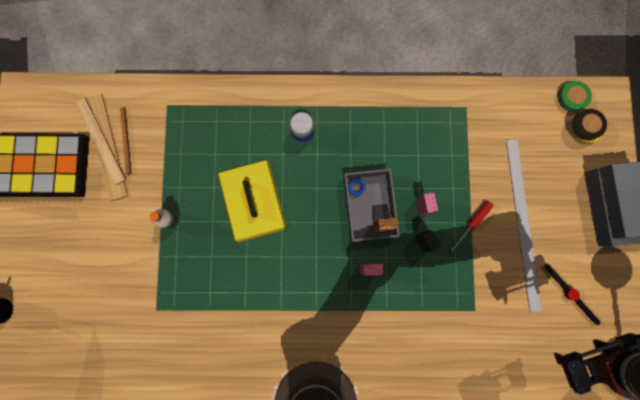

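View pics/scene0.png

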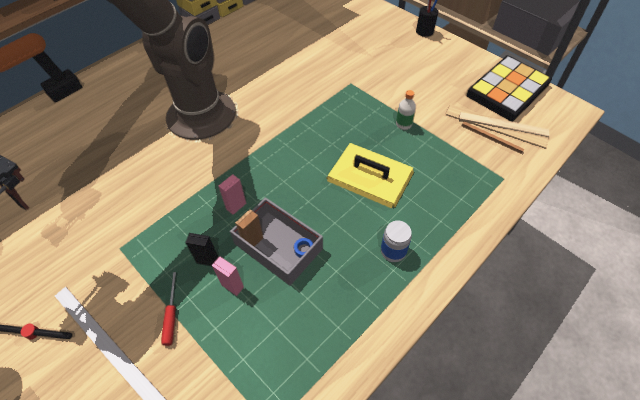

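The tall blocks are: brown in the box (top 388,224), pink (428,203), dark pink (372,269) and black (428,240). The brown one inside the box fits the description. I'll fit the poses from the silhouettes and enlarge a crop to confirm.

```bash
cat > h.py <<'E'
from cell import env
import cv2, numpy as np
from scipy.optimize import minimize
from scipy.spatial.transform import Rotation as R
def proj(n,P):
    c=env.calibration(n); P=np.asarray(P,float)
    q=R.from_rotvec(c["rvec"]).apply(P)+c["tvec"]
    s=q[:,:2]/q[:,2:]; s=s*(1+c["k1"]*(s**2).sum(1,keepdims=True))
    return s*[c["fx"],c["fy"]]+[c["cx"],c["cy"]]
def cuboid(x,y,z0,z1,x1=None,y1=None):
    x1=x if x1 is None else x1; y1=y if y1 is None else y1
    return np.array([[a*x/2,b*y/2,z0] for a in(-1,1) for b in(-1,1)]+[[a*x1/2,b*y1/2,z1] for a in(-1,1) for b in(-1,1)])
BOX=cuboid(.19,.13,0,.065)
LID=np.vstack([cuboid(.216,.156,0,.014,.202,.142),cuboid(.202,.142,.014,.018)])
HAND=cuboid(.104,.014,.044,.060)
BLK=cuboid(.028,.050,0.005,.113)
def place(M,p,z=0): # p=x,y,yaw
    return R.from_euler('z',p[2]).apply(M)+[p[0],p[1],z]
def mask(n,P):
    m=np.zeros((1600,2560),np.uint8)
    h=cv2.convexHull(((proj(n,P)+.5)*4-.5).astype(np.float32)).round().astype(np.int32)
    cv2.fillConvexPoly(m,h,1); return cv2.resize(m*255,(640,400),interpolation=cv2.INTER_AREA)/255.
def fit(model,sil,p0,z=0,hull=True):
    # sil: {cam: bool}
    S={}
    for n,s in sil.items():
        s=s.astype(np.uint8)
        if hull:
            h=cv2.convexHull(cv2.findNonZero(s)); s=np.zeros_like(s); cv2.fillConvexPoly(s,h,1)
        S[n]=s
    f=lambda p:sum(1-np.minimum(m:=mask(n,place(model,p,z)),s).sum()/np.maximum(m,s).sum() for n,s in S.items())
    best=min((minimize(f,p0+np.array([0,0,a]),method="Nelder-Mead",options=dict(initial_simplex=p0+np.array([0,0,a])+np.array([[0,0,0],[.01,0,0],[0,.01,0],[0,0,.15]]),maxiter=90)) for a in(0,-.25,.25)),key=lambda r:r.fun)
    return best.x,best.fun
def sils(t,near):
    o={}
    for n in("top","scene"):
        for d in env.silhouettes(n,t):
            u=proj(n,[near])[0].round().astype(int)
            ys,xs=np.nonzero(d["region"])
            if len(xs) and np.hypot(xs.mean()-u[0],ys.mean()-u[1])<25: o[n]=d["region"];break
    return o
E
python3 - <<'E'
from h import *
im={n:env.read_camera(n)[...,::-1] for n in("top","scene")}
rgb=im
for t,M,p0,z in(("box",BOX,[.552,-.15,0.05],.03),("lid",LID,[.556,.18,.2],.01),("block_center",BLK,[.49,-.187,.05],.09)):
    s=sils(t,[p0[0],p0[1],z]); print(t,{n:int(v.sum()) for n,v in s.items()})
    for sub in [s]+[{k:v} for k,v in s.items()]:
        x,f=fit(M,sub,np.array(p0)); print(list(sub),x.round(4),round(f,3))
    x,_=fit(M,s,np.array(p0))
    for n in im:
        im[n]=im[n].copy(); cv2.polylines(im[n],[cv2.convexHull(proj(n,place(M,x)).astype(np.float32)).astype(np.int32)],True,(255,0,255) if t!="box" else (0,255,0),1)
        if t=="lid":
            cv2.polylines(im[n],[cv2.convexHull(proj(n,place(HAND,x)).astype(np.float32)).astype(np.int32)],True,(255,255,255),1)
a=cv2.resize(im["top"][150:260,210:450],None,fx=3.3,fy=3.3); b=cv2.resize(im["scene"][130:300,180:420],None,fx=3.3/2,fy=3.3/2)
cv2.imwrite("pics/fit.png",np.vstack([a,np.pad(b,((0,0),(0,a.shape[1]-b.shape[1]),(0,0)))])[:600])
E
```

```text
box {'top': 3028, 'scene': 3719}
['top', 'scene'] [ 0.545  -0.1532  0.1055] 0.072
['top'] [ 0.5457 -0.1533  0.1036] 0.049
['scene'] [ 0.5446 -0.1528  0.1037] 0.021
lid {'top': 3883, 'scene': 3236}
['top', 'scene'] [0.5619 0.1885 0.2772] 0.056
['top'] [0.5631 0.1886 0.2754] 0.028
['scene'] [0.5612 0.1888 0.2785] 0.025
block_center {'top': 236, 'scene': 563}
['top', 'scene'] [ 0.4875 -0.1897  0.2184] 0.36
['top'] [ 0.4878 -0.1894  0.1981] 0.141
['scene'] [ 0.4871 -0.1879  0.3753] 0.201
```

View pics/fit.png

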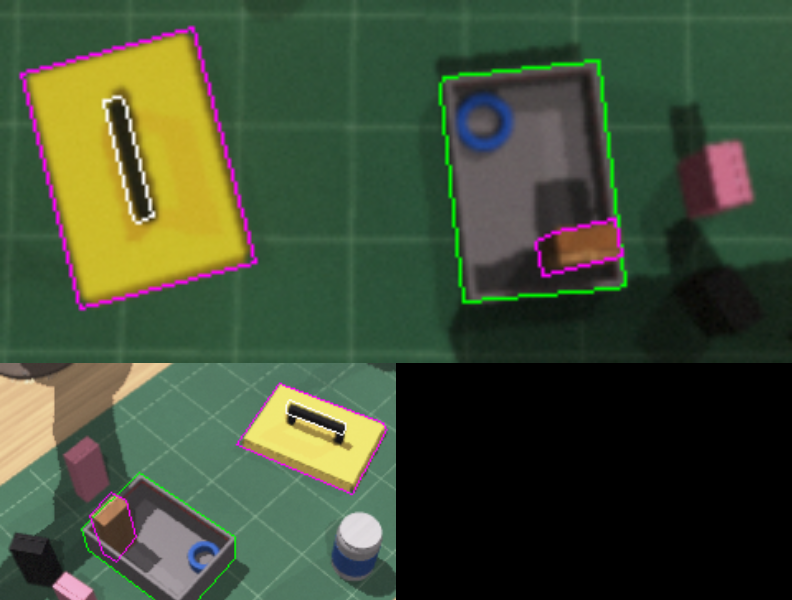

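The overlay fits both box and lid well. The enlarged crop shows the brown block standing in the box, apart from the pink and black ones. Next I tip it along box +x.

```bash
cat >> h.py <<'E'
BP=np.array([.545,-.153,.1045]); LP=np.array([.562,.1887,.277])
def down(a): return (R.from_euler('z',a)*R.from_euler('x',np.pi)).as_rotvec()
def inbox(x,y,z): return place(np.array([[x,y,0.]]),BP)[0]+[0,0,z]
E
python3 - <<'E'
from h import *
o=down(BP[2])
env.set_gripper(0.0)
env.move_to(inbox(-.116,-.029,.28),o)
env.move_linear(inbox(-.116,-.029,.175),feed=.15)
print(env.move_linear(inbox(-.040,-.029,.175),feed=.05))
print(env.get_state()["force"])
env.move_linear(inbox(-.060,-.029,.28),feed=.2)
env.move_to([.50,.12,.28],down(LP[2])); env.set_gripper(.088)
a=env.read_camera("top")[...,::-1]; b=env.read_camera("scene")[...,::-1]
print(env.get_state()["t"],env.get_state()["tool_pos"])
a=cv2.resize(a[150:260,210:450],None,fx=3.3,fy=3.3); b=cv2.resize(b[180:290,200:360],None,fx=2.1,fy=2.1)
cv2.imwrite("pics/tip.png",np.vstack([a,np.pad(b,((0,0),(0,a.shape[1]-b.shape[1]),(0,0)))])[:600])
E
```

```text
False
[0.67923351 0.23459638 0.02586615]
10.4 [0.50000888 0.11998504 0.2799748 ]
```

View pics/tip.png

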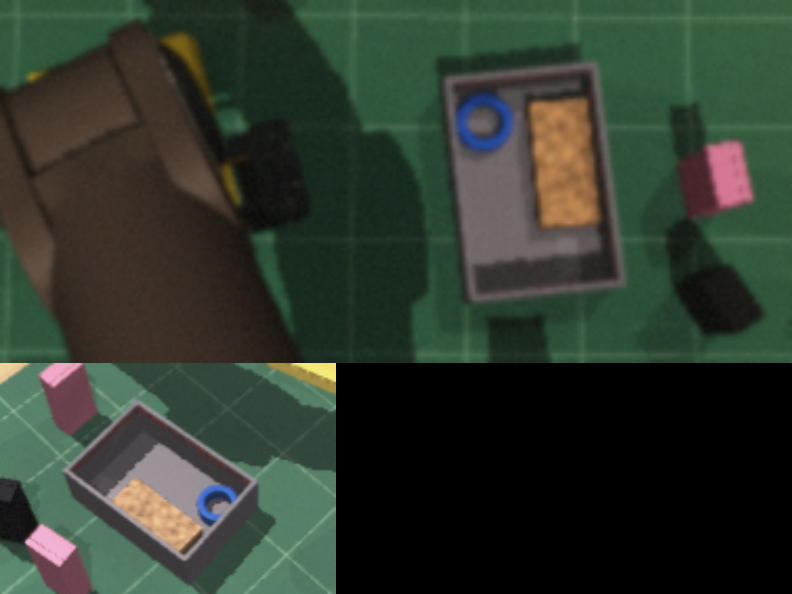

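The block lies flat in the box (crop 565,160), with its cork face up, and the tape (483,122) has not moved. Next is the lid.

```bash
python3 - <<'E'
from h import *
o=down(LP[2]); g=np.array([LP[0],LP[1],0])
env.move_to(g+[0,0,.23],o)
print("stop",env.move_linear(g+[0,0,.113],feed=.08,stop_force=8), env.get_state()["tool_pos"])
env.set_gripper(0.0,30); s=env.get_state(); print("w",s["gripper_width"],s["force"],s["t"])
env.move_linear(g+[0,0,.16],feed=.08); print(env.get_state()["force"])
env.move_linear(g+[0,0,.30],feed=.15)
s=env.get_state(); print(s["gripper_width"],s["force"],s["torque"])
env.move_linear([BP[0],BP[1],.27],down(BP[2]),feed=.15)
s=env.get_state(); print(s["gripper_width"],s["force"],s["t"],s["tool_pos"])
zb=s["tool_pos"][2]-.113
im={n:env.read_camera(n)[...,::-1].copy() for n in("top","scene")}
sl=sils("lid",[BP[0],BP[1],zb+.01]); print({n:v.sum() for n,v in sl.items()})
for sub in [{k:v} for k,v in sl.items()]:
    print(list(sub),[q for q in fit(LID,sub,BP,zb)])
for n in im:
    cv2.polylines(im[n],[cv2.convexHull(proj(n,place(LID,BP,zb)).astype(np.float32)).astype(np.int32)],True,(255,0,255),1)
    cv2.polylines(im[n],[cv2.convexHull(proj(n,place(BOX,BP)).astype(np.float32)).astype(np.int32)],True,(0,255,0),1)
cv2.imwrite("pics/over.png",np.hstack([cv2.resize(im["top"][130:280,300:460],None,fx=2.4,fy=2.4),cv2.resize(im["scene"][130:280,190:350],None,fx=2.4,fy=2.4)]))
E
```

```text
stop False [0.56228728 0.18879641 0.11352039]
w 0.013677553295241635 [-0.46222514 -1.02578137  0.10866705] 13.6417
[-0.76379708 -0.01960086 -2.16989358]
0.01366154498496308 [-0.9321652   0.2885267  -2.32458461] [ 0.02695604 -0.01798936  0.01300965]
0.013580216787081698 [ 0.1037519   0.53715845 -2.79821621] 17.9083 [ 0.54515351 -0.15228391  0.27007397]
{'top': np.int64(1827), 'scene': np.int64(4223)}
['top'] [array([ 0.54631455, -0.14350214,  0.12115766]), np.float64(0.426537175101821)]
['scene'] [array([ 0.54485243, -0.15231451,  0.09724157]), np.float64(0.0939326067901155)]
```

View pics/over.png

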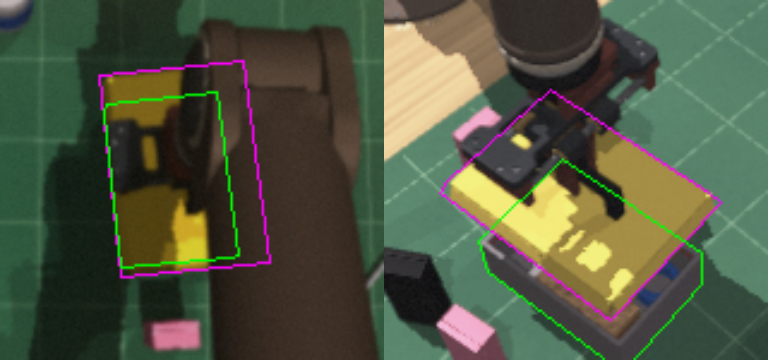

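The held lid is level, and its outline matches the predicted one over the box in both views. Lowering it now.

```bash
python3 - <<'E'
from h import *
print(env.move_linear([BP[0],BP[1],.19],feed=.1,stop_force=8))
print(env.move_linear([BP[0],BP[1],.160],feed=.02,stop_force=8))
s=env.get_state(); print(s["tool_pos"],s["force"],s["torque"],s["t"])
E
```

```text
False
True
[ 0.54497887 -0.15301323  0.16333493] [-0.13321921 -0.20772456  4.15941964] [ 0.02439801  0.12717542 -0.02331204] 20.2583
```

Contact came at z 0.163, which is home height (0.164). Releasing, backing off and checking.

```bash
python3 - <<'E'
from h import *
env.set_gripper(.05)
p=env.get_state()["tool_pos"]
env.move_linear([p[0],p[1],.30],feed=.12)
env.move_to([.40,.15,.33],down(BP[2])); env.sleep(.5)
im={n:env.read_camera(n)[...,::-1].copy() for n in("top","scene")}
z=.051
sl=sils("lid",[BP[0],BP[1],z+.01])
for k,v in sl.items():
    print(k,fit(LID,{k:v},BP,z), [round(fit(LID,{k:v},BP,q)[1],4) for q in(.045,.051,.057,.063)])
raw=im["scene"][160:285,200:360].copy()
for n in im:
    for M,zz,c in((LID,z,(255,0,255)),(HAND,z,(255,255,255))):
        cv2.polylines(im[n],[cv2.convexHull(proj(n,place(M,BP,zz)).astype(np.float32)).astype(np.int32)],True,c,1)
cv2.imwrite("pics/end.png",np.hstack([cv2.resize(im["top"][140:265,330:450],(384,400)),cv2.resize(raw,(400,400))]))
for t in("glue","can","driver"): print(t,[(d["position"],round(d["p"],2)) for d in env.spot_in("top",t)[:1]])
print(env.get_state()["t"])
E
```

```text
top (array([ 0.5459295 , -0.15274842,  0.10567929]), np.float64(0.022600315513024882)) [np.float64(0.0231), np.float64(0.0226), np.float64(0.0245), np.float64(0.0288)]
scene (array([ 0.54500365, -0.15273377,  0.09903674]), np.float64(0.03165437524528425)) [np.float64(0.036), np.float64(0.0317), np.float64(0.0298), np.float64(0.0307)]
glue [([0.5057, 0.4046, 0.0866], 0.61)]
can [([0.7527, 0.0425, 0.0977], 0.57)]
driver [([0.5177, -0.4605, 0.017], 0.68)]
24.4167
```

View pics/end.png

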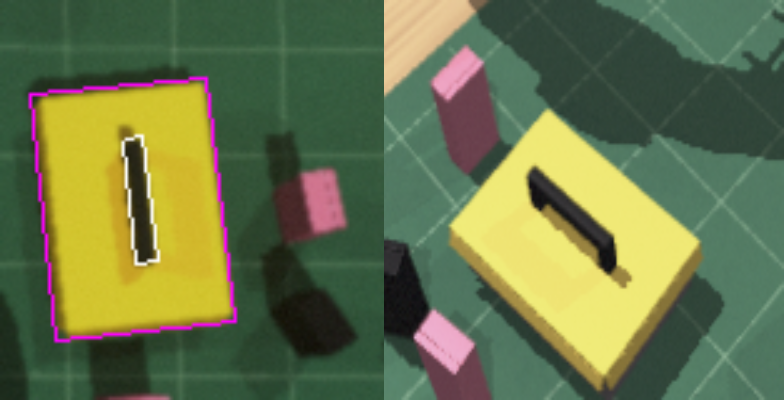

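The overlay matches the seated lid. As a cheap check of level and height, I'll touch the handle bar lightly near both ends. The tool should stop at z≈0.191 at each.

```bash
python3 - <<'E'
from h import *
env.set_gripper(0.0)
for x in(.035,-.035):
    env.move_to(inbox(x,0,.24),down(BP[2]))
    env.move_linear(inbox(x,0,.205),feed=.1)
    r=env.move_linear(inbox(x,0,.186),feed=.02,stop_force=6)
    print(r,env.get_state()["tool_pos"].round(4),env.get_state()["force"].round(1))
    env.move_linear(inbox(x,0,.25),feed=.12)
env.move_to([.40,.15,.33],down(BP[2])); env.sleep(.3)
im={n:env.read_camera(n) for n in("top","scene")}
for k,v in sils("lid",[BP[0],BP[1],.061]).items(): print(k,fit(LID,{k:v},BP,.051))
print(env.get_state()["t"]); env.hand_in()
E
```

```text
True [ 0.5798 -0.1494  0.1915] [-2.   0.1  6.4]
True [ 0.5101 -0.1567  0.1914] [-0.7 -0.2  6.5]
top (array([ 0.54645829, -0.15290501,  0.10667468]), np.float64(0.02376353079968274))
scene (array([ 0.5446563 , -0.15261893,  0.10292025]), np.float64(0.02597264988587511))
32.4333
the job is handed in; nothing more can be done
```

The block lies flat in the box below the red line with the tape still beside it, and the lid is on and closed. I handed the job in at about 32 s of robot time.

- **Block:** I tipped the brown block along the box with closed fingers. The picture afterwards showed it lying flat, and the tape had not moved.
- **Lid:** I carried it by the handle with a 30 N grip and lowered it until contact, which came within 1 mm of home height. I let go only then.
- **Level check:** Light touches near both ends of the handle, along the lid's length, stopped at 0.1915 m and 0.1914 m, where fully home is 0.191 m. Tilt across the width was judged from the pictures only.
- **Position check:** Both cameras put the lid within about 2 mm of the box's centre. The scene camera's silhouette fit slightly preferred a height 6 mm higher, but that measure is weak and both touches contradict it.
- **Bystanders:** The glue, can and screwdriver were found within about 5 mm of where they started, close to the detector's own error. The pink and black look-alikes look unmoved in the pictures.

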